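# Free two stuck stacking beakers and set them on the coasters

## Task

Swing the keeper arm of the beaker stand out by a quarter turn from straight over the stack, so that it stands square to the stand's long side, and leave it there. Then lift the two upper beakers, which stick a little, straight up off the stack one at a time, always keeping them upright, and gently stand one wholly on each of the two cork coasters, without moving the things that stand around.

Things in the scene. Friction and masses are not known exactly. Their poses are not given: they have to be found in the camera images.
- stand: The fixed beaker stand. Origin: on the table under the stack's axis, z up. Dark wooden base plate 10 mm thick, x -50 to 50 mm, y -50 to 140 mm (long side along y). The lowest of the three nested beakers is fixed to it on the axis (foot at z = 10 mm, rim at 90) and stays there. A post 14 mm thick at (0, 90) mm carries the keeper arm, whose underside is at z = 176 mm.
- keeper (a joint): Keeper arm's angle (rad) about the upright hinge on the post: 0 = straight over the stack (along the stand's -y), 1.57 = quarter turn, along the stand's +x; counter-clockwise from above is positive; range -0.5 to 2.4. Light friction (0.1 N m, about 1.1 N at the knob); it stays where it is left. The arm is a flat bar 12 mm wide, 6 mm thick, 97 mm long.
- keeper_knob (a point): Middle of the upright round black knob near the end of the keeper arm, 90 mm from the hinge, 198 mm above the table. The knob is 14 mm thick, its top is 16 mm above this point and the top face of the bar 16 mm below it.
- keeper_hinge (a point): The axis of the keeper's hinge at the top of the post, 174 mm above the table (fixed).
- beaker_upper: Steel stacking beaker, 80 mm tall, 120 to 230 g. Upper half: straight band 64 mm across (66 over facets); lower half 51 mm across, nested in the one below. Origin: centre of underside, z to the mouth. At first the top of the stack: foot 90 mm over the table, rim 170. Pads in the next beaker grip it: 5 to 12 N pull over the first 30 mm. Grip it only on its own band.
- beaker_lower: Steel stacking beaker, 80 mm tall, 120 to 230 g. Upper half: straight band 64 mm across (66 over facets); lower half 51 mm across, nested in the one below. Origin: centre of underside, z to the mouth. At first in the middle: foot 50 mm over the table, rim 130; gripped by pads in the fixed beaker (7 to 14 N pull over 30 mm). It too has pads inside, 18 mm below its rim.
- coaster_a: A round cork coaster, 90 mm across, 5 mm thick, fixed to the table. Origin: centre of its underside.
- coaster_b: A round cork coaster, 90 mm across, 5 mm thick, fixed to the table. Origin: centre of its underside.
- spice_jar: Bystander: a spice jar, upright cylinder 45 mm across, 109 mm tall; loose. Origin: centre of its underside.
- pepper_mill: Bystander: a turned wooden pepper mill, 58 mm across, 170 mm tall; loose. Origin: centre of its underside.
- tea_box: Bystander: an upright tea carton, 50 (its x) x 64 (its y) x 107 mm tall; loose. Origin: centre of its underside.
- honey_jar: Bystander: a squarish honey jar with a yellow lid, 66 mm across, 83 mm tall; loose. Origin: centre of its underside.
- glass: Bystander: a clear drinking glass, 84 mm across the mouth, 87 mm tall; loose. Origin: centre of its underside.
- drink_carton: Bystander: a slim drink carton with a straw, 44 (its x) x 59 (its y) x 195 mm tall; loose. Origin: centre of its underside.
- water_bottle: Bystander: a water bottle, 80 mm across, 270 mm tall; fixed. Origin: centre of its underside.
- teapot: Bystander at the back: a blue teapot, 94 (its x) x 156 (its y) x 100 mm; fixed. Origin: centre of its underside.
- fruit_basket_1: Bystander: a round white wire fruit basket full of fruit, 206 mm across its rim (120 mm high), its fruit up to 177 mm high; fixed. Origin: centre of its underside.

How it is judged:
On the way, in this order (a step that is already met when the one before it is completed fails the run):
1. the keeper arm stands at a quarter turn (within 8 degrees) (value of joint keeper between 1.43 and 1.71 rad), for 0.3 s.
2. the upper beaker is lifted clear while the lower one is still seated (z of beaker_upper in the frame of stand above 0.135 m and z of beaker_lower in the frame of stand below 0.058 m), for 0.1 s.
3. the lower beaker is lifted clear of the fixed one (z of beaker_lower in the frame of stand above 0.095 m), for 0.1 s.
At the end, for the whole second after the job is handed in: One loose beaker stands upright (within 5 degrees) and at rest on each coaster, its centre within 19 mm of the coaster's centre (foot wholly on the cork), and the keeper arm is still at a quarter turn within 9 degrees ((((horizontal distance between beaker_upper and coaster_a below 0.019 m and z of beaker_upper in the frame of coaster_a between 0.003 and 0.008 m) and (horizontal distance between beaker_lower and coaster_b below 0.019 m and z of beaker_lower in the frame of coaster_b between 0.003 and 0.008 m)) or ((horizontal distance between beaker_upper and coaster_b below 0.019 m and z of beaker_upper in the frame of coaster_b between 0.003 and 0.008 m) and (horizontal distance between beaker_lower and coaster_a below 0.019 m and z of beaker_lower in the frame of coaster_a between 0.003 and 0.008 m))) and angle between each of beaker_upper, beaker_lower's own z axis and vertical below 0.08 rad and linear speed of each of beaker_upper, beaker_lower below 0.02 m/s and value of joint keeper between 1.41 and 1.73 rad); the robot touches nothing.
It fails at once if a beaker tilted by more than 15 degrees (angle between any of beaker_upper, beaker_lower's own z axis and vertical above 0.26 rad).
It fails at once if both beakers lifted together (z of beaker_lower in the frame of stand above 0.062 m and distance between beaker_upper and beaker_lower below 0.06 m).
It fails at once if a beaker dropped more than about a centimetre or knocked flying (moving faster than 0.45 m/s with no finger on it) ((linear speed of beaker_upper above 0.45 m/s and contact force between beaker_upper and the fingers below 0.05 N) or (linear speed of beaker_lower above 0.45 m/s and contact force between beaker_lower and the fingers below 0.05 N)).
It fails at once if a bystander moved by more than 20 mm or tipped (distance of any of spice_jar, pepper_mill, tea_box, honey_jar, glass, drink_carton from where it was at the start of the episode above 0.02 m or angle between any of spice_jar, pepper_mill, tea_box, honey_jar, glass, drink_carton's own z axis and vertical above 0.3 rad).
It also fails if it takes over 64 s, if anything falls off the work surface, if the arm or the gripper's body presses on something with over 40 N, if the wrist force passes 120 N, or if a joint passes its speed limit or range.

## Robot

A 7-joint arm with a two-finger parallel gripper is mounted at the origin on a cart in front of the work surface, level with it; the furniture and walls round the work are solid. World frame = base frame: x ahead of the robot, y to its left, z up, the work surface at z = 0. Lengths are in m, angles in rad, forces in N, time in s.
With the tool pointing down it reaches from about 0.4 to 0.875 m from the base axis. Payload 6.5 kg.
Tool frame: the origin (TCP) lies between the finger pads; the fingertips stand 22 mm ahead of it and the grasp point (between the pads) lies 3 mm ahead of it (env.nose_length is the distance from the TCP to the fingertips, in m); z points along the fingers, y is the line along which they close (so a half turn about z gives the same grasp; the last joint's range is limited). The gripper opens to 85 mm and grips with 20 to 120 N. Pads are 22 mm wide; open, the fingers measure 114 mm over their backs; the gripper's body (76 mm by 85 mm) begins 54 mm behind the grasp point. The pads swing forward as they close: fully open they stand 13 mm farther back than shut.
Start: joints at [-1.281, 0.536, -0.004, 1.538, 0.003, 1.067, -0.071], TCP at [0.226, 0.609, 0.253] pointing down, gripper open.
Joint ranges: [-2.7, 2.7], [-0.37, 2.16], [-1.27, 1.26], [0.24, 2.4], [-1.31, 4.45], [0.19, 1.91], [-2.76, 2.76]. Speed limits (rad/s): [2.39, 2.39, 3.14, 3.14, 3.14, 3.14, 3.14].

## Interface

Orientations are given as a unit quaternion [x, y, z, w].
In Python, from rig import readout, imaging, env gives the robot as it stands.
- The arm moves only by the tool play_rows, never from a script. Its argument "targets" is text: rows parted by semicolons, each of 4 numbers parted by spaces: the shift along the tool's x, y, z in mm, then the turn about the tool's z in rad. A call has 1 to 20 rows; each row shifts and turns the commanded pose from where the row before left it, along the tool's axes as they then stand; what a row does not reach is not made up. A row lasts 1/12 s, in which the tool goes at most 41.7 mm and 7.16 degrees, less where a joint would pass 70% of its speed; a pose out of reach is approached as far as the arm can. A call with a gripper value outside its range is refused whole. "fingers" is the opening, from -1 (shut) to 1 (fully open), so that 0 is half open, set as the call begins (left out, the last holds). The fingers move at their own pace and stop on an object; "newtons" is the grip in N (left out, the last holds). Time passes only in rows, so rows that do not move let the fingers close. It gives the time, the measured TCP pose, the force, the opening and the grip force at its end, in the units of the state.
- readout.read_state(): the state, without advancing time (a new reading comes with each control period).
- imaging.camera(name): name is "scene" or "side" or "wrist"; returns (picture, depth): 400x640x3 uint8, red, green, blue; 400x640 float32, m along the optical axis (not along the pixel's ray), 0 where there is no reading.
- imaging.camera_info(name): a dict with "fx", "fy", "cx", "cy" (pixels), "dist_coeffs" ([k1, k2, p1, p2, k3] as OpenCV has them; the pictures are not rectified), "position" and "attitude" of the camera in the world. Camera axes: x right, y down, z forward; pixel columns grow to the right and rows downward; lengths in m; the calibration is good to about 2 mm. A picture is of the moment at which its call begins: read the wrist's pose just before it. camera_info takes no time and is no camera call; for the wrist camera it gives the pose at the moment of the call.
- env.close_job(): hands the job in; it is judged then, once.
The state is a dict: "clock": time; "qpos": joint angles; "dq": joint speeds; "tau": joint torques, N m; "tcp_pos": TCP position; "ee_rot": TCP orientation; "force": force on the tool from outside, world axes, zero at the start; "torque": the same for the moment, N m; "grip_width": finger opening in m; "grasp_force": force on a finger pad.
Only numpy, scipy, OpenCV 4.12 (cv2) and the standard library are available. Lean on these libraries where they do the work, as an engineer would, in place of code of your own. Each camera call takes 0.05 s, during which the arm holds its last target. There are 200 camera calls.

## Working session

There is one attempt and no reset: what is moved stays moved. The work goes in short steps, Python scripts to look and compute and a tool call to move; the robot and the scene stay as the last step left them, time stands still between calls to the robot, and variables do not carry over. Pictures are saved under pics/ and viewed, at most 10 in all, crops included, and the job is handed in when it is done.

Besides the shell and the picture viewer there is one more tool, called after ">>>" in YAML: its name, and indented under it one key for each argument. play_rows: Moves the arm, as the interface text tells. Its arguments: {"type":"object","properties":{"targets":{"type":"string"},"fingers":{"type":"number"},"newtons":{"type":"number"}},"required":["targets"]}

```bash
ls; mkdir -p pics; cat > h.py <<'E'
import numpy as np, cv2
from rig import readout, imaging, env
from scipy.spatial.transform import Rotation as R
def cam(n):
    i=imaging.camera_info(n); p,d=imaging.camera(n); return p,d,i
def rot(i):
    a=np.array(i["attitude"],float); return a if a.shape==(3,3) else R.from_quat(a).as_matrix()
def K(i): return np.array([[i["fx"],0,i["cx"]],[0,i["fy"],i["cy"]],[0,0,1.]])
def ray(i,uv):
    u=cv2.undistortPoints(np.array(uv,float).reshape(-1,1,2),K(i),np.array(i["dist_coeffs"],float)).reshape(-1,2)
    return np.c_[u,np.ones(len(u))]@rot(i).T
def plane(i,uv,z):
    r=ray(i,uv); c=np.array(i["position"]); return c+r*((z-c[2])/r[:,2])[:,None]
def cloud(d,i):
    v,u=np.mgrid[0:400,0:640]; r=ray(i,np.stack([u,v],-1).reshape(-1,2))
    return (np.array(i["position"])+r*d.reshape(-1,1)).reshape(400,640,3)
def save(n,p): cv2.imwrite(n,cv2.cvtColor(p,cv2.COLOR_RGB2BGR))
E
python3 - <<'E'
from h import *
import pickle
print(readout.read_state())
for n in("scene","side","wrist"):
    p,d,i=cam(n); print(n,i,(d>0).mean()); save(f"pics/{n}0.png",p); pickle.dump((p,d,i),open(n+"0.pkl","wb"))
E
```

```text
pics
{'clock': 0.0, 'qpos': array([-1.28118929,  0.53720701, -0.00444705,  1.53889164,  0.00258268,
        1.06732271, -0.0711964 ]), 'dq': array([ 7.89661463e-04,  1.08852526e-03,  1.67811117e-03, -3.96248501e-05,
       -2.06466292e-04, -2.70502543e-03,  1.06742570e-04]), 'tau': array([ 5.03757838e-05, -5.83396804e+01,  1.04878295e+00, -2.59090483e+01,
        1.23888519e-02,  9.60364763e-03, -1.06885321e-05]), 'tcp_pos': array([0.2262176 , 0.60870713, 0.2523793 ]), 'ee_rot': array([ 1.76929859e-01,  9.84223041e-01, -9.05438501e-04, -1.04894988e-04]), 'force': array([ 0.84703685, -0.09150924,  0.04649847]), 'torque': array([-0.01502175,  0.0002466 , -0.06391708]), 'grasp_force': 0.0, 'grip_width': 0.08560921531120466}
scene {'fx': 475.5180740761923, 'fy': 475.5180740761923, 'cx': 323.71297499806786, 'cy': 199.000626456504, 'dist_coeffs': array([-0.05954577,  0.        ,  0.        ,  0.        ,  0.        ]), 'position': array([-0.51353467, -0.63372311,  0.80058168]), 'attitude': array([ 0.74169353, -0.43033534,  0.24936189, -0.45002317])} 0.99590234375
side {'fx': 432.405733952457, 'fy': 432.405733952457, 'cx': 322.4996829271398, 'cy': 197.1755798242858, 'dist_coeffs': array([-0.11781102,  0.        ,  0.        ,  0.        ,  0.        ]), 'position': array([0.48717853, 0.92779268, 0.64596914]), 'attitude': array([-0.00821125,  0.85961409, -0.51067385,  0.0144367 ])} 0.996078125
wrist {'fx': 313.7316063584671, 'fy': 313.7316063584671, 'cx': 322.55076731354944, 'cy': 195.92282987393804, 'dist_coeffs': array([0.00740947, 0.        , 0.        , 0.        , 0.        ]), 'position': array([0.14896615, 0.63866428, 0.37342271]), 'attitude': array([0.81011625, 0.56313235, 0.09273144, 0.13414358])} 0.99613671875
```

View pics/scene0.png

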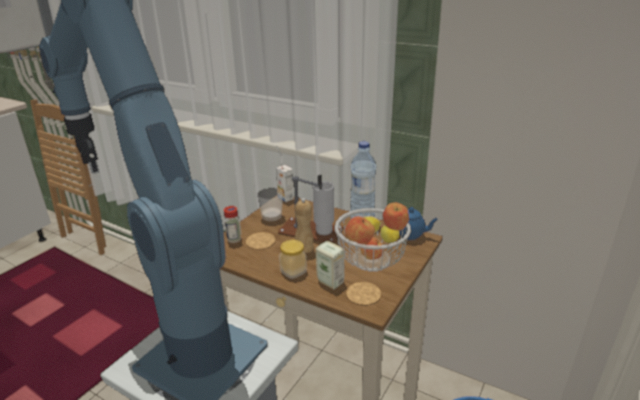

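View pics/side0.png

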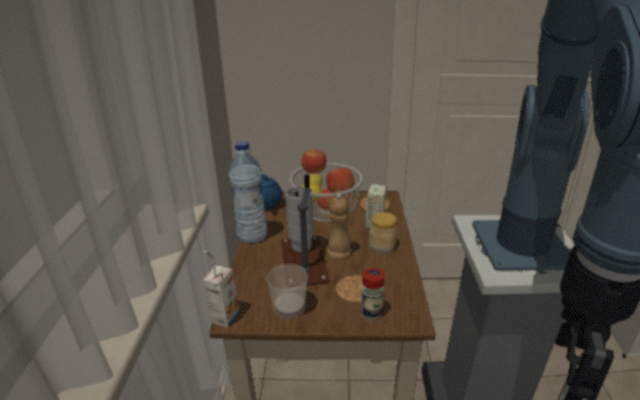

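The scene view shows the beaker stack at about (323,210), the knob at (320,180), the post at (297,190), and the coasters at (260,240) and (364,293). In the side view the knob is at (307,182), the post top at about (304,212), and the left coaster at (352,288), partly behind the spice jar.

```bash
python3 - <<'E'
from h import *
import pickle
P=[];C=[]
for n in("scene","side"):
    p,d,i=pickle.load(open(n+"0.pkl","rb")); c=cloud(d,i); m=(d>0)&(c[...,2]>-.02)&(c[...,2]<.3)&(c[...,0]>.3)&(c[...,0]<1.05)&(c[...,1]>-.45)&(c[...,1]<.5)
    P.append(c[m]);C.append(p[m])
    hsv=cv2.cvtColor(p,cv2.COLOR_RGB2HSV)
    for nm,q in (("knob",(320,180)if n=="scene" else (307,182)),("post",(297,190) if n=="scene" else (304,215)),("stack",(323,200) if n=="scene" else(295,205))):
        print(n,nm,c[q[1],q[0]])
    for q in ([(260,240),(364,293)] if n=="scene" else [(348,290)]):print(n,"coaster",plane(i,[q],.005),c[q[1],q[0]],p[q[1],q[0]],hsv[q[1],q[0]])
P=np.vstack(P);C=np.vstack(C)
o=np.argsort(P[:,2]);P=P[o];C=C[o]
# top-down: row = x (far up), col = -y (left = +y); 800 px/m
im=np.zeros((600,760,3),np.uint8)
r=((1.05-P[:,0])*800).astype(int);k=((.5-P[:,1])*800).astype(int)
for a,b,col in zip(r,k,C): im[a:a+3,b:b+3]=col
for x in np.arange(.4,1.05,.1): im[int((1.05-x)*800),::8]=255
for y in np.arange(-.4,.5,.1): im[::8,int((.5-y)*800)]=255
save("pics/top.png",im)
E
```

```text
scene knob [0.55372395 0.01600676 0.1972207 ]
scene post [0.55456039 0.09944835 0.14390013]
scene stack [0.55069823 0.00538711 0.1351869 ]
scene coaster [[0.44168487 0.16900441 0.005     ]] [0.44179349 0.16909568 0.00490954] [184 149 104] [ 17 111 184]
scene coaster [[ 0.36954545 -0.22160829  0.005     ]] [ 0.36871761 -0.22199462  0.00574581] [182 149 103] [ 17 111 182]
side knob [0.55685682 0.02579434 0.19512522]
side post [0.55908807 0.11724119 0.16015   ]
side stack [0.58474035 0.05384844 0.14929327]
side coaster [[0.46230308 0.18374233 0.005     ]] [0.46223539 0.18171784 0.00325599] [135  99  66] [ 14 130 135]
```

View pics/top.png

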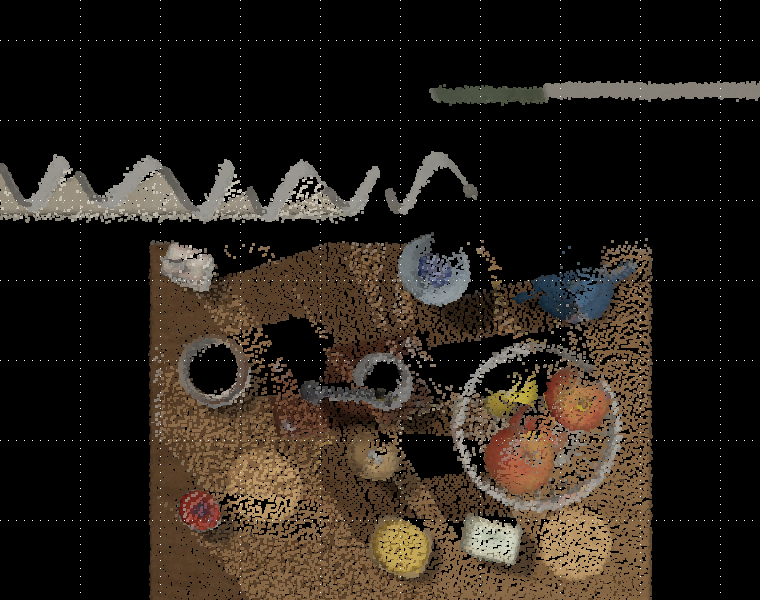

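The top-down map (800 px/m, x = 1.05 − row/800, y = 0.5 − col/800) gives these positions:

| Thing | Position (x, y) in m |
|---|---|
| Stack | (.574, .02) |
| Hinge | (.562, .112) |
| Knob | (.555, .02) |
| Coaster a | (.441, .171) |
| Coaster b | (.369, -.219) |
| Mill | (.48, .031) |

I'll go above the scene and look with the wrist camera.

>>> play_rows:
  targets: "-24 -25 -8 0;-24 -25 -8 0;-24 -25 -8 0;-24 -25 -8 0;-24 -25 -8 0;-24 -25 -8 0;-24 -25 -8 0;-24 -25 -8 0;-24 -25 -8 0;-24 -25 -8 0;-24 -25 -8 0;-24 -25 -8 0;-24 -25 -8 0;-24 -25 -8 0;-24 -25 -8 0;-24 -25 -8 0;0 0 0 0;0 0 0 0;0 0 0 0"
  fingers: 1
  newtons: 30

```text
clock: 1.73
tcp_pos: [0.4466, 0.1012, 0.381]
ee_rot: [0.177, 0.984, 0.0, -0.0]
force: [-0.2, 0.8, -0.3]
grip_width: 0.085
grasp_force: 0.0
```

```bash
python3 - <<'E'
from h import *
import pickle
s=readout.read_state();print(s['clock'],s['tcp_pos'],s['ee_rot'])
p,d,i=cam("wrist");save("pics/w1.png",p);pickle.dump((p,d,i),open("w1.pkl","wb"));print(i['position'])
E
```

```text
1.7333 [0.44659638 0.10120381 0.38096311] [ 1.76802592e-01  9.84246246e-01  8.78643274e-05 -4.02985224e-04]
[0.36934839 0.13083213 0.50198008]
```

View pics/w1.png

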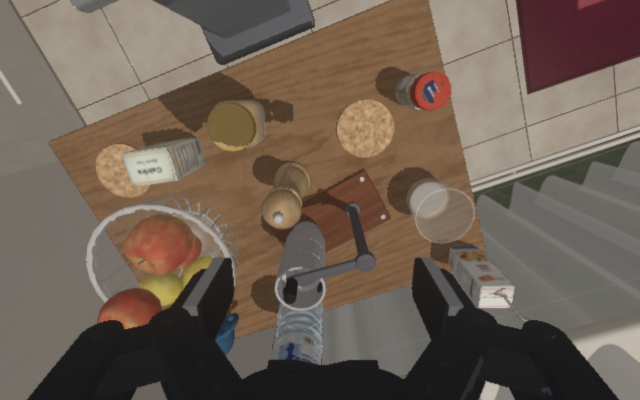

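The wrist view shows coaster a at (366,128), coaster b at (124,170) partly behind the tea box, and the hinge at (366,262). The bar runs from there to the knob at about (290,287). The upper beaker's rim is centred near (301,291), and the red-brown base plate has corners at (368,170) and (390,218).

```bash
python3 - <<'E'
from h import *
import pickle
p,d,i=pickle.load(open("w1.pkl","rb"));c=cloud(d,i)
hsv=cv2.cvtColor(p,cv2.COLOR_RGB2HSV)
# coasters: cork colour at z~5mm
ps,ds,is_=pickle.load(open("scene0.pkl","rb"))
for nm,P,D,I,seeds in(("w",p,d,i,[(366,128),(112,160)]),("s",ps,ds,is_,[(260,240),(364,293)])):
    h=cv2.cvtColor(P,cv2.COLOR_RGB2HSV)
    for s in seeds:
        col=h[s[1]-4:s[1]+5,s[0]-4:s[0]+5].reshape(-1,3).mean(0)
        m=((abs(h.astype(float)-col)<[6,45,45]).all(-1)).astype(np.uint8)
        m=cv2.morphologyEx(m,cv2.MORPH_OPEN,np.ones((3,3)));m=cv2.morphologyEx(m,cv2.MORPH_CLOSE,np.ones((5,5)))
        _,l=cv2.connectedComponents(m);k=(l==l[s[1],s[0]]).astype(np.uint8)
        cc=max(cv2.findContours(k,0,1)[0],key=cv2.contourArea).reshape(-1,2)
        w=plane(I,cc,.005)[:,:2].astype(np.float32)
        (x,y),r=cv2.minEnclosingCircle(w);print(nm,"coaster",s,col,x,y,r,k.sum(), "depth z",np.median(cloud(D,I)[k>0][:,2]))
# heights from wrist cloud
z=c[...,2];xy=c[...,:2]
near=np.linalg.norm(xy-[.574,.02],axis=-1)<.06
rim=near&(abs(z-.168)<.006)&(hsv[...,2]>0)
w=xy[rim].astype(np.float32);print("rim",rim.sum(),cv2.minEnclosingCircle(w),np.median(z[rim]))
bar=(z>.176)&(z<.188)&(np.linalg.norm(xy-[.56,.07],axis=-1)<.12)
b=xy[bar].astype(np.float32);print("bar",len(b),cv2.minAreaRect(b),b[:,1].min(),b[:,1].max())
vx=cv2.fitLine(b,cv2.DIST_HUBER,0,.01,.01).ravel();print("line",vx)
kn=(z>.205)&(z<.22)&(np.linalg.norm(xy-[.56,.02],axis=-1)<.1);print("knob top",kn.sum(),xy[kn].mean(0) if kn.any() else 0, z[kn].max() if kn.any() else 0)
# base plate
base=(hsv[...,0]<10)|(hsv[...,0]>172)
base&=(hsv[...,1]>90)&(abs(z-.01)<.012)&(np.linalg.norm(xy-[.57,.06],axis=-1)<.17)
k=cv2.morphologyEx(base.astype(np.uint8),cv2.MORPH_OPEN,np.ones((3,3)))
cc=max(cv2.findContours(k,0,1)[0],key=cv2.contourArea).reshape(-1,2)
w=plane(i,cc,.01)[:,:2].astype(np.float32);print("base",k.sum(),cv2.minAreaRect(w),cv2.boxPoints(cv2.minAreaRect(w)))
big=cv2.resize(p[140:340,220:440],None,fx=3,fy=3,interpolation=3);save("pics/w1c.png",big)
E
```

```text
w coaster (366, 128) [ 15.66666667 102.28395062 172.87654321] 0.4229007661342621 0.16788826882839203 0.14322228729724884 4984 depth z 0.003718639281560271
w coaster (112, 160) [ 15.75308642 100.22222222 174.07407407] 0.3920478820800781 -0.1690739095211029 0.09653431177139282 2187 depth z 0.004435455083995787
s coaster (260, 240) [ 17.18518519 111.60493827 186.14814815] 0.4447358250617981 0.17083442211151123 0.04996473714709282 425 depth z 0.0048265967695194645
s coaster (364, 293) [ 17.24691358 112.         185.22222222] 0.37706494331359863 -0.2052174210548401 0.06143264099955559 713 depth z 0.00413873965645295
rim 608 ((0.5792719721794128, 0.023845136165618896), 0.032968565821647644) 0.1690880761468238
bar 1009 ((0.5623692274093628, 0.06939752399921417), (0.10785120725631714, 0.023233389481902122), 89.30094146728516) 0.015552177 0.12330993
line [0.08027925 0.9967724  0.55996037 0.08316056]
knob top 168 [0.55702809 0.02288993] 0.21583462389726205
base 513 ((0.5935598015785217, 0.13393956422805786), (0.010208566673099995, 0.01282174326479435), 72.21131896972656) [[0.5858961  0.13103788]
 [0.5981048  0.12712075]
 [0.6012235  0.13684125]
 [0.5890148  0.14075838]]
```

View pics/w1c.png

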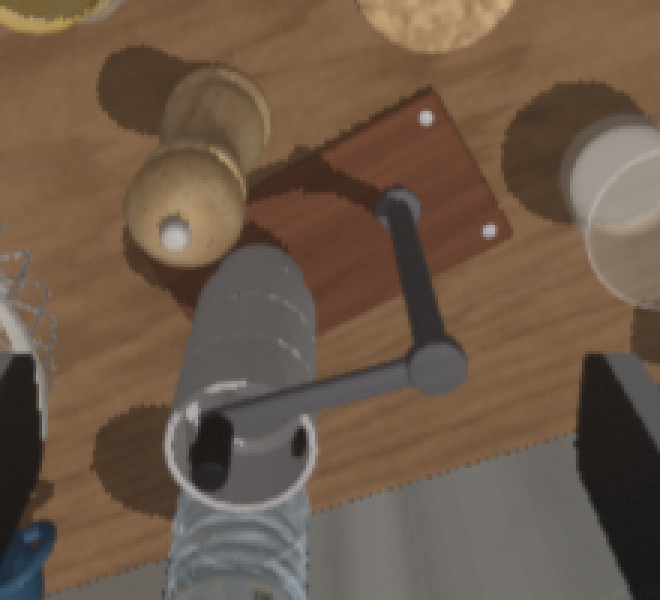

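The crop shows the base plate corners at (433,88) and (510,235), the hinge cap at (437,367), the knob top at (210,475) and the rim ellipse centred at (240,430). I'll convert these to positions and redo the coasters with tighter windows.

```bash
python3 - <<'E'
from h import *
import pickle
p,d,i=pickle.load(open("w1.pkl","rb"));ps,ds,is_=pickle.load(open("scene0.pkl","rb"))
f=lambda a:[(220+x/3,140+y/3) for x,y in a]
co=plane(i,f([(433,88),(510,235),(250,185)]),.01);print(co)
e=co[0]-co[2];th=np.arctan2(e[1],e[0]);print("stand +y dir from edge",th, "short edge dir",np.arctan2(*(co[1]-co[0])[[1,0]]))
hg=plane(i,f([(437,367)]),.182)[0];kn=plane(i,f([(210,475)]),.214)[0];rm=plane(i,f([(240,430)]),.17)[0]
print("hinge",hg,"knob",kn,"rim",rm, "d hinge-knob",np.linalg.norm((hg-kn)[:2]),"hinge-rim",np.linalg.norm((hg-rm)[:2]))
# two-view check of hinge/knob heights: scene view pixels via depth cloud
for nm,P,I,s in(("w",p,i,(366,128)),("w",p,i,(112,160)),("s",ps,is_,(260,240)),("s",ps,is_,(364,293))):
    r=36 if nm=="w" else 20
    lab=cv2.cvtColor(P,cv2.COLOR_RGB2LAB)[...,0]; x0,y0=s[0]-r,s[1]-r
    L=lab[y0:s[1]+r,x0:s[0]+r]; t,m=cv2.threshold(cv2.GaussianBlur(L,(5,5),0),0,1,cv2.THRESH_OTSU)
    _,l=cv2.connectedComponents(m); k=(l==l[r,r]).astype(np.uint8)
    cc=max(cv2.findContours(k,0,1)[0],key=cv2.contourArea).reshape(-1,2)+[x0,y0]
    w=plane(I,cc,.005)[:,:2]
    A=np.c_[2*w,np.ones(len(w))];q=np.linalg.lstsq(A,(w**2).sum(1),rcond=None)[0]
    print(nm,s,"fit",q[:2],np.sqrt(q[2]+q[0]**2+q[1]**2),"enc",cv2.minEnclosingCircle(w.astype(np.float32)),k.sum())
E
```

```text
[[0.50683951 0.15188577 0.01      ]
 [0.60326637 0.16638934 0.01      ]
 [0.52406891 0.03959369 0.01      ]]
stand +y dir from edge 1.7230427814188072 short edge dir 0.1492909800698463
hinge [0.5647247  0.11183988 0.182     ] knob [0.55888905 0.02284238 0.214     ] rim [0.57185818 0.02620158 0.17      ] d hinge-knob 0.0891886238358957 hinge-rim 0.08593489419369987
w (366, 128) fit [0.44702861 0.17356886] 0.043576718528858575 enc ((0.44694891571998596, 0.1735832840204239), 0.04494350403547287) 2581
w (112, 160) fit [ 0.37380824 -0.21434758] 0.04322732544803191 enc ((0.37490925192832947, -0.2095276564359665), 0.050483718514442444) 2227
s (260, 240) fit [0.44298186 0.17041963] 0.04411699320572875 enc ((0.44251763820648193, 0.17082129418849945), 0.04726482927799225) 380
s (364, 293) fit [ 0.37145121 -0.21823871] 0.04301032265496101 enc ((0.37157341837882996, -0.21738317608833313), 0.04520057514309883) 593
```

>>> play_rows:
  targets: "-33 -8.5 5 0;-33 -8.5 15 0;-33 -8.5 25 0;-33.6 -8.7 30 0;0 0 30 0;0 0 30 0;0 0 22 0;0 0 15 0;0 0 0 0;0 0 0 0"
  fingers: 0.2
  newtons: 20

```text
clock: 2.62
tcp_pos: [0.5557, 0.0258, 0.2117]
ee_rot: [0.176, 0.984, -0.0, -0.001]
force: [0.9, 0.8, 0.5]
grip_width: 0.0513
grasp_force: 0.0
```

>>> play_rows:
  targets: "0 0 0 0;0 0 0 0;0 0 0 0;0 0 0 0;0 0 0 0;0 0 0 0;0 0 0 0;0 0 0 0"
  fingers: -1

```text
clock: 3.28
tcp_pos: [0.557, 0.0218, 0.2139]
ee_rot: [0.178, 0.984, -0.001, 0.001]
force: [-1.0, -6.5, 3.9]
grip_width: 0.0128
grasp_force: 21.1
```

```bash
python3 - <<'E'
from h import *
s=readout.read_state();Rm=R.from_quat(s['ee_rot']).as_matrix();H=np.array([.5647,.1118])
t=s['tcp_pos'][:2]-H;a0=np.arctan2(t[1],t[0]);print(s['tcp_pos'],a0,s['force'],s['qpos'])
a=np.linspace(a0,.155,19);P=np.c_[H+.09*np.c_[np.cos(a),np.sin(a)],np.zeros(19)];D=np.diff(P,axis=0)@Rm*1000
print(";".join("%.1f %.1f 0 0"%(x,y) for x,y,_ in D))
E
```

```text
[0.55699082 0.02176308 0.21386767] -1.6562104475741553 [-0.95226516 -6.49401566  3.94172118] [-0.40656546  0.4431976   0.37093374  1.84266483 -0.19788019  0.8902607
  1.26966378]
-8.6 2.9 0 0;-8.3 3.7 0 0;-7.8 4.5 0 0;-7.3 5.3 0 0;-6.8 6.0 0 0;-6.1 6.7 0 0;-5.4 7.2 0 0;-4.7 7.7 0 0;-3.9 8.2 0 0;-3.0 8.5 0 0;-2.2 8.8 0 0;-1.3 9.0 0 0;-0.4 9.0 0 0;0.5 9.0 0 0;1.4 8.9 0 0;2.3 8.7 0 0;3.2 8.5 0 0;4.0 8.1 0 0
```

>>> play_rows:
  targets: "-8.6 2.9 -2 0;-8.3 3.7 0 0;-7.8 4.5 0 0;-7.3 5.3 0 0;-6.8 6 0 0;-6.1 6.7 0 0;-5.4 7.2 0 0;-4.7 7.7 0 0;-3.9 8.2 0 0;-3 8.5 0 0;-2.2 8.8 0 0;-1.3 9 0 0;-0.4 9 0 0;0.5 9 0 0;1.4 8.9 0 0;2.3 8.7 0 0;3.2 8.5 0 0;4 8.1 0 0;0 0 0 0;0 0 0 0"

```text
clock: 4.95
tcp_pos: [0.6528, 0.1305, 0.2147]
ee_rot: [0.176, 0.984, 0.001, -0.0]
force: [1.2, 1.8, -1.5]
grip_width: 0.0129
grasp_force: 20.4
```

>>> play_rows:
  targets: "0 0 0 0;0 0 0 0;0 0 0 0;0 0 0 0"

```text
clock: 5.28
tcp_pos: [0.6532, 0.1285, 0.2147]
ee_rot: [0.177, 0.984, 0.001, 0.0]
force: [1.4, 2.1, 0.7]
grip_width: 0.013
grasp_force: 20.5
```

>>> play_rows:
  targets: "-1 -2.8 0 0;0 0 0 0;0 0 0 0;0 0 0 0;0 0 0 0;0 0 0 0"

```text
clock: 5.78
tcp_pos: [0.6541, 0.1249, 0.2148]
ee_rot: [0.177, 0.984, 0.0, 0.001]
force: [4.0, 1.7, -2.0]
grip_width: 0.013
grasp_force: 20.4
```

>>> play_rows:
  targets: "0 0 0 0;0 0 0 0;0 0 0 0;0 0 0 0;0 0 0 0;0 0 -10 0;0 0 -25 0;0 0 -35 0;0 0 -35 0;0 0 -30 0;0 0 -15 0;0 0 0 0;0 0 0 0"
  fingers: 0

```text
clock: 6.87
tcp_pos: [0.6532, 0.1249, 0.3659]
ee_rot: [0.177, 0.984, 0.0, 0.001]
force: [0.2, 0.6, -0.1]
grip_width: 0.0426
grasp_force: 0.0
```

```bash
cat > look.py <<'E'
from h import *
import pickle,sys
s=readout.read_state();print(s['clock'],s['tcp_pos'],s['ee_rot'])
p,d,i=cam("wrist");pickle.dump((p,d,i),open(sys.argv[1]+".pkl","wb"));save("pics/"+sys.argv[1]+".png",p);c=cloud(d,i);z=c[...,2];xy=c[...,:2]
H=np.array([.5647,.1118])
b=xy[(z>.177)&(z<.187)&(np.linalg.norm(xy-H,axis=-1)<.1)&(np.linalg.norm(xy-H,axis=-1)>.02)&(xy[...,0]>H[0])];print(len(b))
if len(b)>20:
    v=cv2.fitLine(b.astype(np.float32),cv2.DIST_HUBER,0,.01,.01).ravel();print("keeper",np.arctan(v[1]/v[0])-.151+1.571,v)
k=xy[(z>.205)&(z<.22)&(np.linalg.norm(xy-[.654,.125],axis=-1)<.04)]
if len(k): q=k.mean(0)-H;print("knob",k.mean(0),np.arctan2(q[1],q[0])+1.42)
for zz in(.17,.13):
    m=(abs(z-zz+.001)<.005)&(np.linalg.norm(xy-[.578,.023],axis=-1)<.05);w=xy[m]
    if len(w)>30:
        A=np.c_[2*w,np.ones(len(w))];q=np.linalg.lstsq(A,(w**2).sum(1),rcond=None)[0];print("rim",zz,len(w),q[:2],np.sqrt(q[2]+q[0]**2+q[1]**2),"enc",cv2.minEnclosingCircle(w.astype(np.float32)))
E
python3 look.py w2
```

```text
6.8667 [0.65321122 0.12494715 0.36589712] [1.76961482e-01 9.84217114e-01 4.73187172e-04 1.04067104e-03]
840
keeper 1.5924013 [0.98517567 0.17154858 0.6154123  0.12077097]
knob [0.6513345  0.12692273] 1.5928166112922642
rim 0.17 883 [0.57915326 0.02401004] 0.02982115481076608 enc ((0.5792806148529053, 0.023360980674624443), 0.032088104635477066)
rim 0.13 579 [0.57879384 0.02701055] 0.0271807116682548 enc ((0.5788835287094116, 0.02562727965414524), 0.03092743083834648)
```

>>> play_rows:
  targets: "8.5 -30 0 0;8.5 -30 0 0;8.5 -30 0 0;8.8 -31 0 0;0 0 15 0;0 0 30 0;0 0 40 0;0 0 40 0;0 0 10 0;0 0 0 0;0 0 0 0"
  fingers: 1

```text
clock: 7.83
tcp_pos: [0.5788, 0.0234, 0.2299]
ee_rot: [0.177, 0.984, -0.0, -0.0]
force: [0.4, -1.6, 0.5]
grip_width: 0.0853
grasp_force: 0.0
```

```bash
python3 look.py w3
```

```text
7.8333 [0.57882838 0.02336195 0.22991909] [ 1.77046576e-01  9.84202420e-01 -2.79291160e-04 -1.69579814e-04]
2204
keeper 1.582097 [0.98689103 0.16138811 0.616794   0.11942942]
knob [0.64920369 0.12550583] 1.5807919392853274
rim 0.17 2084 [0.57835725 0.0231578 ] 0.029793330409652184 enc ((0.5792486667633057, 0.02283448353409767), 0.03224894031882286)
rim 0.13 1294 [0.57571507 0.02412661] 0.02681456596674513 enc ((0.5774334073066711, 0.023344803601503372), 0.031317852437496185)
```

>>> play_rows:
  targets: "0 0 20 0;0 0 20 0;0 0 20 0;0 0 15 0;0 0 0 0;0 0 0 0"

```text
clock: 8.38
tcp_pos: [0.5797, 0.0236, 0.156]
ee_rot: [0.177, 0.984, 0.0, 0.001]
force: [0.4, -0.3, -0.6]
grip_width: 0.0856
grasp_force: 0.0
```

>>> play_rows:
  targets: "0 0 0 0;0 0 0 0;0 0 0 0;0 0 0 0;0 0 0 0;0 0 0 0;0 0 0 0"
  fingers: -1
  newtons: 50

```text
clock: 8.97
tcp_pos: [0.5799, 0.0228, 0.1568]
ee_rot: [0.177, 0.984, 0.0, 0.002]
force: [-1.4, -2.1, 7.5]
grip_width: 0.0617
grasp_force: 53.3
```

>>> play_rows:
  targets: "0 0 -2 0;0 0 -2 0;0 0 -2 0;0 0 -2 0;0 0 0 0;0 0 0 0"

```text
clock: 9.47
tcp_pos: [0.5785, 0.0235, 0.1626]
ee_rot: [0.177, 0.984, -0.0, -0.0]
force: [-0.7, -1.6, -2.1]
grip_width: 0.0618
grasp_force: 56.3
```

```bash
python3 - <<'E'
from h import *
s=readout.read_state();print(s['clock'],s['tcp_pos'],s['force'])
for n in("side","scene"):
    p,d,i=cam(n);u=(270,330,175,260) if n=="side" else (300,345,170,245)
    save(f"pics/lift_{n}.png",cv2.resize(p[u[2]:u[3],u[0]:u[1]],None,fx=6,fy=6,interpolation=cv2.INTER_CUBIC))
    p0=__import__('pickle').load(open(n+"0.pkl","rb"))[0]
    save(f"pics/cmp_{n}.png",cv2.resize(np.hstack([p0[u[2]:u[3],u[0]:u[1]],p[u[2]:u[3],u[0]:u[1]]]),None,fx=6,fy=6,interpolation=cv2.INTER_CUBIC))
E
```

```text
9.4667 [0.5784585  0.02346773 0.16259173] [-0.70972511 -1.6062818  -2.1455664 ]
```

View pics/cmp_scene.png

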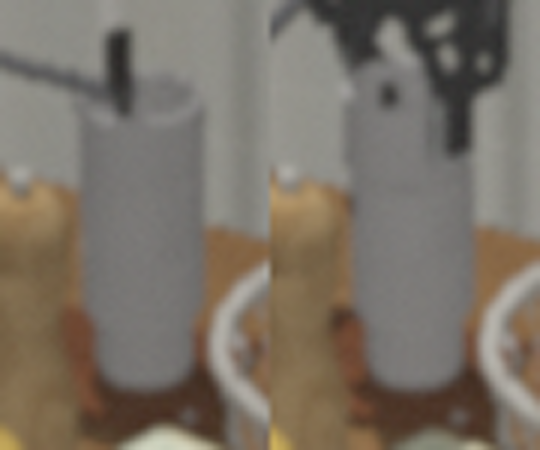

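The before/after crop shows a seam under the upper beaker at about row 190 on the right and none lower down, so only the upper beaker is rising. I'll keep lifting.

>>> play_rows:
  targets: "0 0 -3 0;0 0 -4 0;0 0 -4 0;0 0 -4 0;0 0 -4 0;0 0 -4 0;0 0 -4 0;0 0 -4 0;0 0 -4 0;0 0 -5 0;0 0 -6 0;0 0 -8 0;0 0 -8 0;0 0 0 0;0 0 0 0;0 0 0 0"

```text
clock: 10.9
tcp_pos: [0.5785, 0.0236, 0.2243]
ee_rot: [0.177, 0.984, 0.0, -0.0]
force: [-0.1, -0.1, -1.4]
grip_width: 0.062
grasp_force: 56.6
```

```bash
python3 - <<'E'
from h import *
p,d,i=cam("scene");save("pics/lift2.png",cv2.resize(p[110:260,240:400],None,fx=4,fy=4,interpolation=cv2.INTER_CUBIC))
E
```

```text
(no output)
```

View pics/lift2.png

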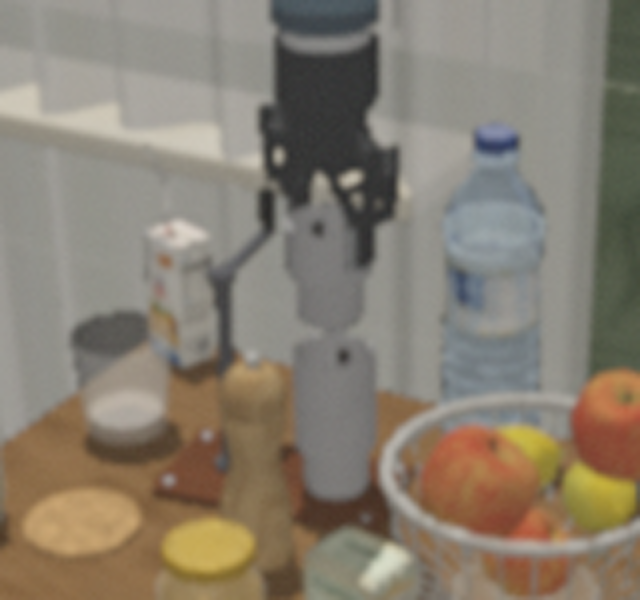

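Only the upper beaker is up (foot at about (330,320)) and the lower one is still seated. Next I'll raise it higher and carry it to coaster a.

>>> play_rows:
  targets: "0 0 -10 0;0 0 -20 0;0 0 -20 0;0 0 -10 0;4 2 0 0;10 5 0 0;16 8 0 0;20 10.5 0 0;22 12 0 0;23 12 0 0;23 12 0 0;22 12 0 0;17 9 0 0;11 6 0 0;6 3 0 0;2.8 1.1 0 0;0 0 0 0;0 0 0 0;0 0 0 0"

```text
clock: 12.53
tcp_pos: [0.4456, 0.1711, 0.2843]
ee_rot: [0.178, 0.984, -0.0, 0.0]
force: [0.2, 0.8, -3.5]
grip_width: 0.0621
grasp_force: 56.6
```

```bash
cat > cork.py <<'E'
from h import *
import sys
s=readout.read_state();Rm=R.from_quat(s['ee_rot']).as_matrix();print(s['tcp_pos'],s['force'])
g=np.array([float(sys.argv[1]),float(sys.argv[2])])
for n in sys.argv[3:]:
    p,d,i=cam(n);save(f"pics/cork_{n}_{int(s['clock']*100)}.png",p);c=cloud(d,i)
    lab=cv2.cvtColor(p,cv2.COLOR_RGB2LAB)[...,0].astype(float)
    w=c[...,:2];m=(abs(c[...,2]-.004)<.008)&(np.linalg.norm(w-g,axis=-1)<.055)
    t,_=cv2.threshold(lab[m].astype(np.uint8),0,1,cv2.THRESH_OTSU);k=(m&(lab>t)).astype(np.uint8)
    k=cv2.morphologyEx(k,cv2.MORPH_OPEN,np.ones((3,3)))
    cc=np.vstack(cv2.findContours(k,0,1)[0]).reshape(-1,2);q=plane(i,cc,.005)[:,:2]
    print(n,k.sum(),"enc",cv2.minEnclosingCircle(q.astype(np.float32)))
    for zz in (float(s['tcp_pos'][2])-.0665+.04,):
        b=(np.linalg.norm(w-s['tcp_pos'][:2],axis=-1)<.05)&(c[...,2]<s['tcp_pos'][2]-.03)&(c[...,2]>s['tcp_pos'][2]-.09)
        if b.sum()>20: print("beaker low z",np.percentile(c[b][:,2],1),b.sum())
E
python3 cork.py .445 .172 scene side
```

```text
[0.44557151 0.17109193 0.28426748] [ 0.19165783  0.80495275 -3.49868875]
scene 367 enc ((0.44442373514175415, 0.1696431189775467), 0.045835983008146286)
beaker low z 0.2165278640300369 202
side 560 enc ((0.4483119249343872, 0.17611753940582275), 0.04447136074304581)
beaker low z 0.2170036172949737 377
```

>>> play_rows:
  targets: "0 0 10 0;0 0 25 0;0 0 30 0;0 0 30 0;0 0 30 0;0 0 25 0;0 0 20 0;0 0 12 0;0 0 8 0;0 0 5 0;0 0 3 0;0 0 2 0;0 0 0 0;0 0 0 0"

```text
clock: 13.8
tcp_pos: [0.4456, 0.1721, 0.0849]
ee_rot: [0.177, 0.984, 0.0, 0.0]
force: [0.2, 0.7, -2.5]
grip_width: 0.0622
grasp_force: 56.6
```

>>> play_rows:
  targets: "0 0 2 0;0 0 2 0;0 0 2 0;0 0 2 0;0 0 1 0;0 0 0 0;0 0 0 0"

```text
clock: 14.38
tcp_pos: [0.4451, 0.1719, 0.0753]
ee_rot: [0.177, 0.984, -0.0, -0.0]
force: [0.4, 0.5, -2.1]
grip_width: 0.0619
grasp_force: 56.6
```

>>> play_rows:
  targets: "0 0 1 0;0 0 1 0;0 0 1 0;0 0 0 0;0 0 0 0"

```text
clock: 14.8
tcp_pos: [0.4451, 0.1719, 0.0723]
ee_rot: [0.177, 0.984, -0.0, -0.0]
force: [0.0, -0.0, -2.3]
grip_width: 0.0617
grasp_force: 56.6
```

>>> play_rows:
  targets: "0 0 1 0;0 0 1 0;0 0 0 0;0 0 0 0"

```text
clock: 15.13
tcp_pos: [0.4453, 0.1719, 0.0717]
ee_rot: [0.177, 0.984, 0.0, -0.0]
force: [-4.8, -2.5, 18.8]
grip_width: 0.0619
grasp_force: 58.7
```

>>> play_rows:
  targets: "0 0 -1 0;0 0 0 0;0 0 0 0"

```text
clock: 15.38
tcp_pos: [0.4455, 0.172, 0.0718]
ee_rot: [0.177, 0.984, 0.0, 0.0]
force: [-1.5, -0.7, 6.6]
grip_width: 0.0619
grasp_force: 57.5
```

>>> play_rows:
  targets: "0 0 0 0;0 0 0 0;0 0 0 0;0 0 0 0;0 0 0 0;0 0 0 0"
  fingers: 0.9

```text
clock: 15.88
tcp_pos: [0.4451, 0.1719, 0.0713]
ee_rot: [0.177, 0.984, -0.0, -0.0]
force: [0.1, 0.7, -0.8]
grip_width: 0.081
grasp_force: 0.0
```

>>> play_rows:
  targets: "0 0 -5 0;0 0 -15 0;0 0 -25 0;0 0 -35 0;0 0 -35 0;0 0 -35 0;0 0 -35 0;0 0 -25 0;0 0 0 0;0 0 0 0"

```text
clock: 16.72
tcp_pos: [0.4457, 0.1723, 0.2829]
ee_rot: [0.177, 0.984, 0.001, 0.001]
force: [-0.0, -0.1, -0.5]
grip_width: 0.0814
grasp_force: 0.0
```

```bash
cat > chk.py <<'E'
from h import *
import sys
s=readout.read_state();print(s['clock'],s['tcp_pos'],s['force']);g=np.array([float(v) for v in sys.argv[1:3]])
for n in("wrist","scene","side"):
    p,d,i=cam(n);save(f"pics/chk_{n}_{int(s['clock']*100)}.png",p);c=cloud(d,i);z=c[...,2]
    near=np.linalg.norm(c[...,:2]-g,axis=-1)<.06;m=near&(z>.079)&(z<.092);w=c[m][:,:2]
    print(n,m.sum(),cv2.minEnclosingCircle(w.astype(np.float32)) if m.sum()>5 else "", "rim z",np.percentile(z[near],98))
E
python3 chk.py .445 .172
```

```text
16.7167 [0.44573324 0.17227444 0.28286971] [-0.03250406 -0.13652165 -0.48387789]
wrist 706 ((0.44456252455711365, 0.1728050410747528), 0.032188624143600464) rim z 0.3506285480482575
scene 99 ((0.4406024217605591, 0.1710725724697113), 0.03604859858751297) rim z 0.625113107655738
side 154 ((0.4448370635509491, 0.17312337458133698), 0.03329448401927948) rim z 0.5984260275684751
```

The upper beaker stands centred on coaster a. Going back for the lower one.

>>> play_rows:
  targets: "-10 -5 0 0;-20 -10 0 0;-28 -15 0 0;-30 -16 0 0;-30 -16 0 0;-28 -15 0 0;-20 -10.5 0 0;-10.8 -5.5 0 0;0 0 15 0;0 0 25 0;0 0 30 0;0 0 10 0;0 0 0 0;0 0 0 0"
  fingers: 1

```text
clock: 18.03
tcp_pos: [0.5781, 0.0235, 0.2013]
ee_rot: [0.177, 0.984, -0.0, -0.001]
force: [0.1, 0.1, 0.3]
grip_width: 0.0857
grasp_force: 0.0
```

```bash
python3 look.py w4
```

```text
18.0333 [0.57812576 0.02352803 0.20131017] [ 1.76747729e-01  9.84255947e-01 -2.16145892e-04 -6.51105542e-04]
2905
keeper 1.5840579 [0.9865727  0.16332299 0.6159762  0.11927198]
knob [0.64890712 0.1274301 ] 1.6035263154154926
rim 0.13 1838 [0.57846378 0.02328982] 0.02979984070361836 enc ((0.5791486501693726, 0.022973526269197464), 0.032074980437755585)
```

Rim at 0.13 m as expected and centred. Descending and gripping.

>>> play_rows:
  targets: "0 0 20 0;0 0 25 0;0 0 20 0;0 0 14 0;0 0 5 0;0 0 0 0;0 0 0 0"

```text
clock: 18.67
tcp_pos: [0.5795, 0.0232, 0.1188]
ee_rot: [0.177, 0.984, 0.0, 0.001]
force: [-0.6, -0.4, -0.3]
grip_width: 0.0855
grasp_force: 0.0
```

>>> play_rows:
  targets: "0 0 0 0;0 0 0 0;0 0 0 0;0 0 0 0;0 0 0 0;0 0 0 0;0 0 0 0"
  fingers: -1
  newtons: 55

```text
clock: 19.25
tcp_pos: [0.5794, 0.0228, 0.1193]
ee_rot: [0.177, 0.984, 0.0, 0.001]
force: [-3.3, -1.1, 9.1]
grip_width: 0.0627
grasp_force: 58.7
```

>>> play_rows:
  targets: "0 0 -2 0;0 0 -3 0;0 0 -4 0;0 0 -4 0;0 0 -4 0;0 0 -4 0;0 0 -4 0;0 0 -4 0;0 0 -4 0;0 0 -4 0;0 0 -6 0;0 0 -8 0;0 0 -8 0;0 0 -3 0;0 0 0 0;0 0 0 0;0 0 0 0"

```text
clock: 20.67
tcp_pos: [0.5782, 0.0232, 0.1791]
ee_rot: [0.177, 0.984, -0.0, -0.0]
force: [-0.7, -0.2, -1.3]
grip_width: 0.0626
grasp_force: 62.8
```

>>> play_rows:
  targets: "0 0 -12 0;0 0 -25 0;0 0 -30 0;0 0 -25 0;0 0 -15 0;0 0 0 0;0 0 0 0"

```text
clock: 21.25
tcp_pos: [0.5787, 0.0232, 0.287]
ee_rot: [0.177, 0.984, 0.0, 0.001]
force: [-1.4, 0.1, -2.5]
grip_width: 0.063
grasp_force: 62.8
```

>>> play_rows:
  targets: "3 -8 0 0;6 -16 0 0;9 -24 0 0;10 -27 0 0;10 -28 0 0;10 -28 0 0;10 -28 0 0;10 -28 0 0;10 -28 0 0;10 -27 0 0;9 -24 0 0;7 -18 0 0;4 -10 0 0;1.2 -3.6 0 0;0 0 0 -0.09;0 0 0 -0.09;0 0 0 -0.09;0 0 0 -0.09;0 0 0 -0.09;0 0 0 -0.09"

```text
clock: 22.92
tcp_pos: [0.3729, -0.2166, 0.2858]
ee_rot: [-0.095, 0.995, 0.0, -0.001]
force: [-0.1, -0.6, -1.5]
grip_width: 0.0623
grasp_force: 62.8
```

>>> play_rows:
  targets: "0 0 0 0;0 0 0 0;0 0 0 0"

```text
clock: 23.17
tcp_pos: [0.3726, -0.2173, 0.2861]
ee_rot: [-0.091, 0.996, 0.0, -0.0]
force: [0.1, 0.1, -1.6]
grip_width: 0.0624
grasp_force: 62.8
```

```bash
python3 cork.py .372 -.218 scene side; python3 -c "
from h import *
s=readout.read_state();print(s['qpos'],R.from_quat(s['ee_rot']).as_matrix())"
```

```text
[ 0.37262473 -0.21725147  0.28611156] [ 0.14725088  0.05613076 -1.63672359]
scene 600 enc ((0.371870756149292, -0.21821226179599762), 0.045655105262994766)
beaker low z 0.21915961415201332 254
side 80 enc ((0.3752139210700989, -0.2121821492910385), 0.04456854984164238)
beaker low z 0.21606970517218313 231
[-0.07893442  0.11523651  0.54923971  2.07127908 -0.07261334  0.97337199
  2.26204632] [[-9.83303291e-01 -1.81974131e-01 -2.29963151e-04]
 [-1.81974151e-01  9.83303312e-01  6.90857173e-05]
 [ 2.13551715e-04  1.09779562e-04 -9.99999971e-01]]
```

>>> play_rows:
  targets: "0 0 10 0;0 0 25 0;0 0 30 0;0 0 30 0;0 0 25 0;0 0 10 0;0 0 0 0;0 0 0 0"

```text
clock: 23.93
tcp_pos: [0.3727, -0.218, 0.1568]
ee_rot: [-0.092, 0.996, -0.0, -0.0]
force: [0.2, -0.2, -1.0]
grip_width: 0.0626
grasp_force: 62.8
```

>>> play_rows:
  targets: "0 0 10 0;0 0 15 0;0 0 15 0;0 0 12 0;0 0 8 0;0 0 5 0;0 0 3 0;0 0 2 0;0 0 0 0;0 0 0 0"

```text
clock: 24.77
tcp_pos: [0.3728, -0.2179, 0.0868]
ee_rot: [-0.092, 0.996, -0.0, 0.0]
force: [-0.6, -0.2, -2.0]
grip_width: 0.063
grasp_force: 62.8
```

>>> play_rows:
  targets: "0 0 3 0;0 0 3 0;0 0 2 0;0 0 1 0;0 0 1 0;0 0 1 0;0 0 0 0;0 0 0 0"

```text
clock: 25.43
tcp_pos: [0.3724, -0.2177, 0.0754]
ee_rot: [-0.092, 0.996, 0.0, -0.0]
force: [0.6, -0.4, -1.4]
grip_width: 0.0629
grasp_force: 62.8
```

>>> play_rows:
  targets: "0 0 1 0;0 0 1 0;0 0 0 0;0 0 0 0"

```text
clock: 25.77
tcp_pos: [0.3726, -0.2179, 0.0743]
ee_rot: [-0.092, 0.996, 0.0, 0.0]
force: [-3.6, 1.7, 16.2]
grip_width: 0.063
grasp_force: 64.6
```

>>> play_rows:
  targets: "0 0 -1 0;0 0 0 0;0 0 0 0"

```text
clock: 26.02
tcp_pos: [0.3725, -0.2178, 0.0744]
ee_rot: [-0.092, 0.996, -0.0, 0.0]
force: [-0.1, 0.4, 1.7]
grip_width: 0.063
grasp_force: 63.0
```

>>> play_rows:
  targets: "0 0 0 0;0 0 0 0;0 0 0 0;0 0 0 0;0 0 0 0;0 0 0 0"
  fingers: 0.85

```text
clock: 26.52
tcp_pos: [0.3725, -0.2178, 0.0744]
ee_rot: [-0.092, 0.996, -0.0, 0.0]
force: [0.4, 0.1, 0.2]
grip_width: 0.079
grasp_force: 0.0
```

>>> play_rows:
  targets: "0 0 -5 0;0 0 -15 0;0 0 -25 0;0 0 -35 0;0 0 -35 0;0 0 -35 0;0 0 -35 0;0 0 -25 0;0 0 0 0;0 0 0 0"

```text
clock: 27.35
tcp_pos: [0.3731, -0.2179, 0.2857]
ee_rot: [-0.092, 0.996, -0.0, 0.002]
force: [-0.6, 0.3, -1.0]
grip_width: 0.0791
grasp_force: 0.0
```

```bash
python3 chk.py .372 -.218; ls pics
```

```text
27.35 [ 0.37310569 -0.21790086  0.28568065] [-0.55740083  0.31537238 -1.0158526 ]
wrist 695 ((0.38466784358024597, -0.2107892483472824), 0.04555879160761833) rim z 0.3533200372539602
scene 137 ((0.3705979287624359, -0.21929767727851868), 0.03478093445301056) rim z 0.6477594932761067
side 60 ((0.3726131319999695, -0.21575942635536194), 0.03389450162649155) rim z 0.5738401698590774
chk_scene_1671.png
chk_scene_2735.png
chk_side_1671.png
chk_side_2735.png
chk_wrist_1671.png
chk_wrist_2735.png
cmp_scene.png
cmp_side.png
cork_scene_1253.png
cork_scene_2316.png
cork_side_1253.png
cork_side_2316.png
lift2.png
lift_scene.png
lift_side.png
scene0.png
side0.png
top.png
w1.png
w1c.png
w2.png
w3.png
w4.png
wrist0.png
```

View pics/chk_scene_2735.png

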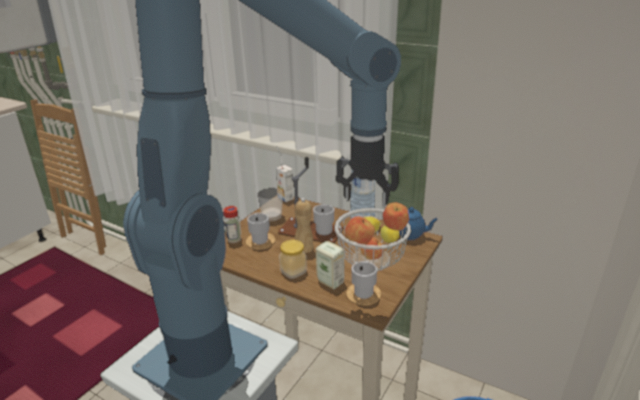

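Both beakers stand upright on their coasters at (259,230) and (364,282). The keeper is swung out, with its knob at (307,161), the bystanders are where they were, and the gripper is clear.

```bash
python3 -c "
from rig import env
print(env.close_job())"
```

```text
the job is handed in; nothing more can be done
None
```

The job is handed in: the keeper arm was last measured at about 1.58–1.60 rad, the upper beaker stands on coaster a and the lower on coaster b, and nothing nearby appears moved; the hand-in gave no verdict.

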